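Move the side stop of a service stand in by one notch and pin it

TASK

On the sloping service stand, the narrow side stop leaves a gap beside the cream appliance cover. Lift that stop out of its notch, move it one notch towards the cover and drop it fully home there; then take the keeper pin from its parking block and press it straight down through the stop's fork into the blind hole below until its flange sits on the fork. Leave the cover, the screw tray and the screwdriver where they lie, and let go of everything.

Things in the scene. Friction and masses are not known exactly. Their poses are not given: they have to be found in the camera images.
- rail: Aluminium notched rail, 324 x 60 x 24 mm, at the low front edge of a stand sloping up 30 degrees away from the robot. Origin: centre of its top face along its length, 60 mm above the bench. x points up-slope, y along the rail, z square to the slope (leaning to the robot). Top face: z = 0, x -34 to +26 mm. Up-slope a grey board, face at z = -14, runs to x = 200.
- notch_a (a point): Centre of the mouth of the notch at x = +14, y = +60 mm in the rail frame (axes as the rail's). Six equal notches, at y = +-60, +-100, +-140 mm, all x = +14: pockets 25 mm in x by 15 mm in y, 20 deep, not chamfered. The narrow stop starts at y = +100 or -100 and belongs in the one at 60 on the same side (towards the cover).
- notch_b (a point): Centre of the mouth of the notch at x = +14, y = -60 mm in the rail frame (axes as the rail's).
- hole_a (a point): Centre of the mouth of the pin hole that goes with notch_a, at x = -14, y = +60 mm in the rail frame: round, blind, 15.5 mm across, 20 deep, square to the rail's top face, not chamfered. Every notch has such a hole at its own y and x = -14.
- hole_b (a point): The same for notch_b: x = -14, y = -60 mm in the rail frame.
- stop_mid (a point): Narrow side stop: loose, grey, 0.15 to 0.3 kg, 130 mm long in x, held by an upright flat tab. The point is the tab's centre; axes as the rail's when seated. Tab: 14 mm thick in x, 32 wide in y, 26 mm up and down from the point. A bar 14 high, 32 wide runs up-slope to x = +80 of the point. Seated, the point is at x = +18, z = +36 mm in the rail frame, y that of its notch.
- stop_foot (a point): Point on the narrow stop's flat underside, which rests on the rail's top face; 36 mm below and 4 mm down-slope of stop_mid. From here a tongue 22 (x) by 12 (y) mm reaches 15 mm down into the notch, its last 5 mm narrowed to 18 x 8. Seated, this point lies at the notch mouth's centre.
- stop_fork (a point): Middle of the narrow stop's fork, at underside height, 28 mm down-slope (-x) of stop_foot; when the stop is seated it lies over the pin hole. Two prongs, each 7 mm wide and 10 thick, with a 22 mm gap in y between them, open to -x.
- wide_mid (a point): Wide side stop, like the narrow one but with a bar 112 mm wide and its own pin already in: fixed, stays. The point is its tab's centre, axes as the rail's. It is in the notch at y = -100 or +100 mm, opposite the narrow stop, close beside the cover.
- panel_mid (a point): Loose cream appliance cover with a thin blue line round its edge, 150 (x, up-slope) x 80 (y) x 20 mm, lying on the board at the rail's middle, its low edge against the rail. The point is its centre. It reaches 9 mm above the rail's top face. To be left alone.
- pin_mid (a point): Loose steel keeper pin, 0.15 to 0.27 kg, 74 mm long. The point is the centre of its square head (22 x 22 mm in x and y, 20 mm up and down from the point; z points from foot to head). Under the head a round flange, 40 across, 6 thick, underside 26 mm below the point. Starts upright in the parking block. Pressed home, its flange lies on the fork and the point is at z = +36 mm in the rail frame.
- pin_tip (a point): Centre of the pin's flat foot, 54 mm below pin_mid. The shank is round, 14 mm across, 28 mm long from flange to foot.
- park: Fixed black parking block on the bench, 70 x 70 x 35 mm, with a loose vertical 18 mm hole, 30 deep, in which the pin stands, its flange on the block's top. Origin: centre of its underside. To the left or right of the stand.
- tray_mid (a point): Loose open steel screw tray 110 x 80 x 25 mm, on the bench at the other side of the stand. The point is its centre. To be left alone.
- driver_grip (a point): Loose screwdriver, 200 mm long, lying on the bench between robot and stand, roughly crosswise. The point is on its handle. To be left alone.
There are look-alikes about, which are no part of the job. Leave any purple look-alike of the part that bears pin_mid alone.

How it is judged (in metres and radians):
On the way, in this order (a step that is already met when the one before it is completed fails the run):
1. the narrow stop is lifted clear out of its notch (z of stop_mid in the frame of rail above 0.052 m), for 0.05 s.
2. the narrow stop is fully home in the next notch towards the cover (x of stop_mid in the frame of rail between 0.014 and 0.022 m and z of stop_mid in the frame of rail between 0.033 and 0.039 m and angle between the z axis of stop_mid and the z axis of rail, either way round below 0.08 rad and distance of stop_mid from where it was at the start of the episode between 0.03 and 0.05 m and (y of stop_mid in the frame of rail between 0.056 and 0.064 m or y of stop_mid in the frame of rail between -0.064 and -0.056 m)), for 0.2 s.
At the end, for the whole second after the job is handed in: The narrow stop sits in the next notch towards the cover (within 4 mm along and across, 3 mm of fully down, 0.08 rad of square); the pin stands in the hole in its fork (foot within 3 mm, 0.12 rad of square), its flange within 3.5 mm of the fork; both are at rest (x of stop_mid in the frame of rail between 0.014 and 0.022 m and z of stop_mid in the frame of rail between 0.033 and 0.039 m and angle between the z axis of stop_mid and the z axis of rail, either way round below 0.08 rad and distance of stop_mid from where it was at the start of the episode between 0.03 and 0.05 m and x of pin_tip in the frame of rail between -0.017 and -0.011 m and z of pin_tip in the frame of rail below -0.0145 m and angle between the z axis of pin_mid and the z axis of rail, either way round below 0.12 rad and linear speed of each of stop, pin below 0.02 m/s and ((y of stop_mid in the frame of rail between 0.056 and 0.064 m and y of pin_tip in the frame of rail between 0.057 and 0.063 m) or (y of stop_mid in the frame of rail between -0.064 and -0.056 m and y of pin_tip in the frame of rail between -0.063 and -0.057 m))); the robot touches nothing.
It fails at once if the cream cover was pushed (over 12 mm) (distance of panel_mid from where it was at the start of the episode above 0.012 m).
It fails at once if the screw tray was knocked (over 30 mm) (distance of tray_mid from where it was at the start of the episode above 0.03 m).
It fails at once if the screwdriver was knocked (over 30 mm) (distance of driver_grip from where it was at the start of the episode above 0.03 m).
It also fails if it takes over 50 s, if anything falls off the work surface, if the arm or the gripper's body presses on something with over 40 N, if the wrist force passes 120 N, or if a joint passes its speed limit or range.

ROBOT

A 6-joint arm with a two-finger parallel gripper is mounted at the origin on the work surface. World frame = base frame: x ahead of the robot, y to its left, z up, the work surface at z = 0. Lengths are in mm, angles in degrees, forces in N, time in s.
With the tool pointing down it reaches from about 275 to 725 mm from the base axis. Payload 15.9 kg.
Tool frame: the origin (TCP) lies midway between the tips of the shut fingers; the grasp point (between the pads) lies 19 mm behind it; z points along the fingers, y is the line along which they close (so a half turn about z gives the same grasp; the last joint's range is limited). The gripper opens to 85 mm and grips with 20 to 120 N. Pads are 22 mm wide; open, the fingers measure 114 mm over their backs; the gripper's body (76 mm by 85 mm) begins 54 mm behind the grasp point. The pads swing forward as they close: fully open they stand 13 mm farther back than shut.
Start: joints at [-72.708, 12.198, -1.971, 75.831, 0, 90], TCP at [148.614, -477.388, 231.306] pointing down, gripper open.
Joint ranges: [-170.91, 170.91], [-42.67, 98.43], [-65.05, 77.54], [-120.47, 116.71], [-90, 82.35], [-180, 180]. Speed limits (degrees/s): [108.29, 108.29, 136.94, 147.25, 180, 180].

INTERFACE

Orientations are given as [roll, pitch, yaw] about the fixed x, y, z axes, in that order (R = Rz(yaw) Ry(pitch) Rx(roll)).
In Python, from cell import observe, snapshot, calibration, job_done, regions_of gives the robot as it stands.
- The arm moves only by the tool servo_tool, never from a script. Its argument "rows" is a list of rows, each an object with "slide": the shift along the tool's x, y, z in m, a list of three; "turn": the turn, a rotation vector about the tool's x, y, z in rad, a list of three; "claw": the opening, from -1 (shut) to 1 (fully open). In form: [{"slide": [tx, ty, tz], "turn": [wx, wy, wz], "claw": claw}, ...]. A call has 1 to 12 rows; each row shifts and turns the commanded pose from where the row before left it, along the tool's axes as they then stand; what a row does not reach is not made up. A row lasts 1/10 s, in which the tool goes at most 50 mm and 8.59 degrees, less where a joint would pass 70% of its speed; a pose out of reach is approached as far as the arm can. A call with a gripper value outside its range is refused whole. The fingers move at their own pace and stop on an object; "force" is the grip in N (left out, the last holds). Time passes only in rows, so rows that do not move let the fingers close. It gives the time, the measured TCP pose, the force, the opening and the grip force at its end, in the units of the state.
- observe(): the state, without advancing time (a new reading comes with each control period).
- snapshot(name): name is "side" or "top" or "wrist"; returns (picture, depth): 400x640x3 uint8, blue, green, red; 400x640 float32, mm along the optical axis (not along the pixel's ray), 0 where there is no reading.
- calibration(name): a dict with "vertical_fov" (degrees; the focal length in pixels is half the picture's height over the tangent of half this angle, whatever the lens; pixels are square), "cx", "cy" (the principal point, pixels), "R" (3x3) and "t" (3): a world point X has camera coordinates R X + t. Camera axes: x right, y down, z forward; pixel columns grow to the right and rows downward; lengths in mm; the calibration is good to about 2 mm. A picture is of the moment at which its call begins: read the wrist's pose just before it. calibration takes no time and is no camera call; for the wrist camera it gives the pose at the moment of the call.
- job_done(): hands the job in; it is judged then, once.
Trained networks look in the newest picture that a camera, given by its name, has taken for a name from the list of things; names that differ only in an ending like _2 or _b are one class to them, and where a whole thing is asked for, a point or a joint stands for the part that bears it (a point fixed in the world has none). Each returns a list of dicts, best first, with "conf" (0 to 1); they miss things now and then, are a little off and sometimes report something else, mostly with a low value. They report only what shows in the picture. A call takes as long as a camera call. They do not tell look-alikes from the thing itself.
- regions_of(camera, label): "mask" (400x640 bool, what is visible of it) and "xy" ([column, row] in pixels, amid what is visible of it).
The state is a dict: "time_s": time; "joints": joint angles; "joint_vel": joint speeds; "joint_efforts": joint torques, N m; "ee_pos": TCP position; "tool_rot": TCP orientation; "ft_force": force on the tool from outside, world axes, zero at the start; "moment": the same for the moment, N m; "grip_width": opening from 0.0 (shut) to 1.0 (fully open); "grasp_force": force on a finger pad.
Only numpy, scipy, OpenCV 4.12 (cv2) and the standard library are available. Lean on these libraries where they do the work, as an engineer would, in place of code of your own. Each camera call takes 0.05 s, during which the arm holds its last target. There are 200 camera calls.

## Working session

There is one attempt and no reset: what is moved stays moved. The work goes in short steps, Python scripts to look and compute and a tool call to move; the robot and the scene stay as the last step left them, time stands still between calls to the robot, and variables do not carry over. Pictures are saved under pics/ and viewed, at most 13 in all, crops included, and the job is handed in when it is done.

Besides the shell and the picture viewer there is one more tool, called as name([rows], argument=value, ...), one row to a line, values as JSON. servo_tool: Moves the arm, as the interface text tells. Its arguments: {"type":"object","properties":{"rows":{"type":"array","items":{"type":"object","properties":{"slide":{"type":"array","items":{"type":"number"}},"turn":{"type":"array","items":{"type":"number"}},"claw":{"type":"number"}}}},"force":{"type":"number"}},"required":["rows"]}

```bash
ls; mkdir -p pics; cat > h.py <<'E'
import numpy as np, cv2, json
from cell import observe, snapshot, calibration, job_done, regions_of
from scipy.spatial.transform import Rotation as Ro
def f(c): return 200/np.tan(np.radians(c['vertical_fov'])/2)
def cloud(c,d):
    v,u=np.mgrid[0:400,0:640]; F=f(c)
    P=np.stack([(u-c['cx'])/F*d,(v-c['cy'])/F*d,d],-1)
    return (P-np.array(c['t']))@np.array(c['R'])
def proj(c,X):
    p=np.array(c['R'])@np.array(X)+np.array(c['t']); F=f(c)
    return p[:2]/p[2]*F+[c['cx'],c['cy']]
E
python3 - <<'E'
from h import *
o=observe(); print(o)
for n in('top','side'):
    p,d=snapshot(n); c=calibration(n); cv2.imwrite(f'pics/{n}0.png',p); np.savez(f'{n}0.npz',p=p,d=d,**{k:np.array(v) for k,v in c.items()})
    P=cloud(c,d); print(n,{k:np.round(v,3).tolist() for k,v in c.items()})
    for l in('rail','stop_mid','wide_mid','panel_mid','pin_mid','park','tray_mid','driver_grip'):
        for r in regions_of(n,l):
            m=r['mask']&(d>0); print(n,l,round(r['conf'],2),np.round(r['xy']),m.sum(),np.round(np.median(P[m],0)) if m.any() else '')
E
```

```text
pics
{'time_s': 0.0, 'joints': array([-7.27072533e+01,  1.22250192e+01, -2.00979388e+00,  7.58313019e+01,
       -4.80194867e-04,  9.00004834e+01]), 'joint_vel': array([-0.04934552, -0.08272396,  0.11731612, -0.04873142,  0.05984446,
       -0.02269602]), 'joint_efforts': array([ 6.51937837e-03, -6.86151266e+01,  4.87124383e+01,  1.70525088e-02,
        4.47265911e-04,  1.04686964e-05]), 'ee_pos': array([ 148.51944754, -477.06264317,  230.8035212 ]), 'tool_rot': array([-1.79933885e+02,  4.80752352e-04,  1.72922639e+01]), 'ft_force': array([-0.00800293, -0.29874914, -0.2643239 ]), 'moment': array([ 0.02023973, -0.04396678,  0.0096035 ]), 'grasp_force': 0.0, 'grip_width': 1.0015136118704255}
top {'vertical_fov': 52.537, 'cx': 325.095, 'cy': 201.256, 'R': [[0.011, -1.0, 0.003], [-0.989, -0.011, -0.149], [0.149, -0.001, -0.989]], 't': [32.52, 524.465, 1182.262]}
top rail 0.87 [310. 176.] 6168 [594.  77. 101.]
top stop_mid 0.84 [293. 200.] 466 [511. 134.  96.]
top wide_mid 0.92 [361. 187.] 1146 [553. -65. 104.]
top panel_mid 0.61 [326. 175.] 1364 [583.  43. 117.]
top pin_mid 0.65 [216. 24
[... 730 characters left out ...]
2. 296.] 386 [508. 370.  54.]
side wide_mid 0.89 [322. 158.] 1235 [542. -56.  97.]
side panel_mid 0.93 [289. 173.] 1582 [583.  58. 113.]
side pin_mid 0.94 [257. 296.] 418 [507. 369.  53.]
side pin_mid 0.82 [213. 287.] 422 [602. 374.  45.]
side pin_mid 0.8 [302. 313.] 409 [405. 369.  45.]
side pin_mid 0.71 [220. 336.] 490 [522. 477.  45.]
side pin_mid 0.65 [311. 282.] 403 [420. 290.  46.]
side pin_mid 0.55 [360. 229.] 452 [390.  72.  18.]
side park 0.85 [256. 308.] 1048 [500. 384.  32.]
side park 0.51 [304. 209.] 834 [500. 144.  90.]
side tray_mid 0.62 [368. 130.] 714 [ 525. -375.    7.]
side tray_mid 0.24 [252. 297.] 388 [508. 370.  55.]
side driver_grip 0.92 [364. 228.] 614 [380.  70.  15.]
```

```bash
python3 - <<'E'
import cv2
a=cv2.imread('pics/top0.png')[120:280,150:490]; cv2.imwrite('pics/topc.png',cv2.resize(a,None,fx=2.3,fy=2.3,interpolation=2))
a=cv2.imread('pics/side0.png')[110:370,160:420]; cv2.imwrite('pics/sidec.png',cv2.resize(a,None,fx=2.3,fy=2.3,interpolation=2))
E
```

```text
(no output)
```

View pics/topc.png

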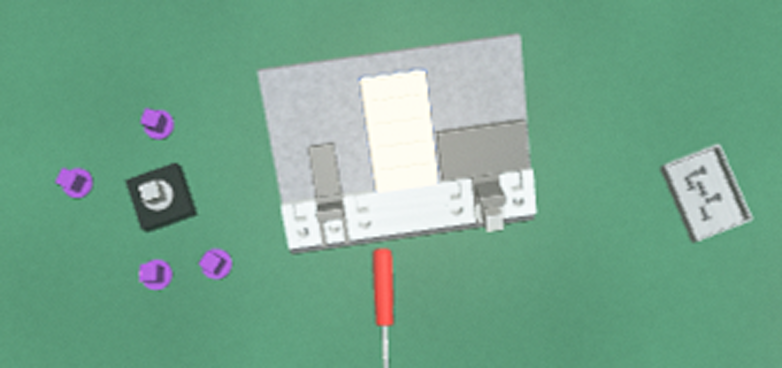

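View pics/sidec.png

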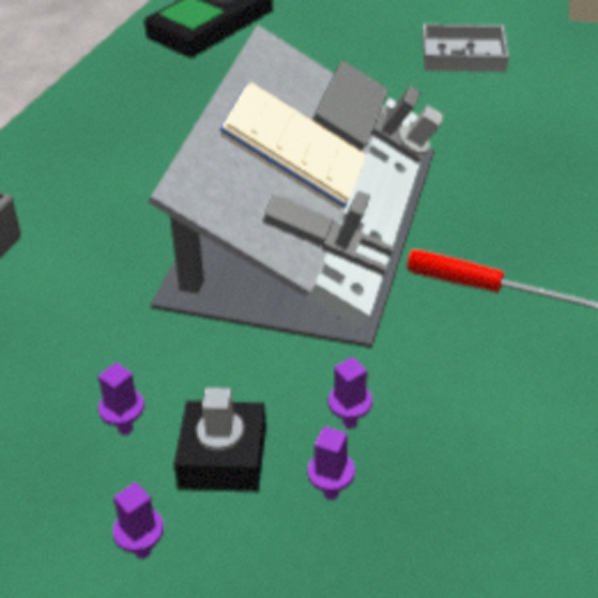

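The top view shows the stop I want, the narrow grey one left of the cream cover, at about (293,205). The wide stop on the right, at about (361,190), is fixed. The steel pin stands in the black block at (217,204) in top and (255,288) in side. The four purple look-alikes in top, at (218,174), (182,199), (217,239) and (244,235), are to be left alone.

```bash
cat >> h.py <<'E'
def load(n):
    z=np.load(n); c={k:z[k] for k in('vertical_fov','cx','cy','R','t')}; return z['p'],z['d'],c
def railR(yaw): return (Ro.from_euler('z',yaw,degrees=True)*Ro.from_euler('y',-30,degrees=True)).as_matrix()
def railfit(P,p,d,g):
    "g: guess x,y,yaw; plane from white rail face, rectangle from its outline"
    hsv=cv2.cvtColor(p,cv2.COLOR_BGR2HSV)
    R=railR(g[2]); q=(P-np.array([g[0],g[1],60]))@R
    m=(d>0)&(abs(q[...,2])<8)&(q[...,0]>-60)&(q[...,0]<45)&(abs(q[...,1])<190)&(hsv[...,1]<45)&(hsv[...,2]>150)
    return m,q
E
python3 - <<'E'
from h import *
from scipy.optimize import least_squares
for n in('top0','side0'):
    p,d,c=load(n+'.npz'); P=cloud(c,d)
    hsv=cv2.cvtColor(p,cv2.COLOR_BGR2HSV)
    # white rail px in area
    m=(d>0)&(hsv[...,1]<25)&(hsv[...,2]>185)&(P[...,0]>420)&(P[...,0]<650)&(abs(P[...,1]-30)<200)&(P[...,2]>30)&(P[...,2]<90)
    m=cv2.erode(m.astype(np.uint8),np.ones((2,2)))>0
    Q=P[m]; print(n,m.sum(),Q.min(0).round(),Q.max(0).round())
    def res(a):
        nn=railR(a[1])[:,2]; return (Q-[a[0],0,60])@nn
    s=least_squares(res,[500,5],loss='soft_l1',f_scale=2); print('plane x at y=0, yaw',s.x,'rms',np.std(s.fun))
    A=np.c_[Q,np.ones(len(Q))]; u,sv,vt=np.linalg.svd(Q-np.median(Q,0)); print('free normal',vt[2])
    a=s.x; R=railR(a[1]); q=(Q-[a[0],0,60])@R; q=q[abs(q[:,2])<5]
    print('x pct',np.percentile(q[:,0],[0,1,5,95,99,100]).round(1),'y pct',np.percentile(q[:,1],[0,.5,2,98,99.5,100]).round(1))
    box=cv2.minAreaRect(q[:,:2].astype(np.float32)); print(box)
    for l in('pin_mid','park'):
        for r in regions_of(n[:-1],l):
            k=r['mask']&(d>0)
            if l=='pin_mid' and np.median(hsv[k][:,1])>90: continue
            T=P[k]; top=T[T[:,2]>np.percentile(T[:,2],95)-6]
            print(l,r['xy'],len(T),'top',top[:,2].mean().round(1),((top.min(0)+top.max(0))/2).round(1),top.mean(0).round(1))
            if l=='park':
                T=T[abs(T[:,2]-35)<5]; print('  blk',cv2.minAreaRect(T[:,:2].astype(np.float32)))
o=observe(); c=calibration('wrist'); W=-np.array(c['R']).T@np.array(c['t'])
Rt=Ro.from_euler('xyz',o['tool_rot'],degrees=True).as_matrix()
print('cam in tool',Rt.T@(W-o['ee_pos']),'axes',(np.array(c['R'])@Rt).round(3),c['vertical_fov'])
E
```

```text
top0 2137 [ 444. -132.   30.] [570. 196.  90.]
plane x at y=0, yaw [502.73668941   5.62653531] rms 7.372165277602203
free normal [-0.39781974 -0.04086971  0.91655285]
x pct [-45.5 -40.7 -36.6  22.   36.1  60.5] y pct [-130.9 -128.5 -125.4  181.3  187.1  189.3]
((4.273441314697266, 29.441650390625), (321.8644104003906, 105.43946838378906), 88.68224334716797)
pin_mid [215.3, 203.7] 150 top 80.3 [509.2 357.9  81. ] [509.8 358.3  80.3]
park [224.3, 206.2] 488 top 34.7 [510.1 358.   53.1] [509.6 358.2  34.7]
  blk ((510.0219421386719, 358.79473876953125), (70.48101043701172, 70.49957275390625), 21.049524307250977)
side0 908 [ 445. -118.   37.] [538. 193.  85.]
plane x at y=0, yaw [506.9963114    8.91130877] rms 2.0461426225705552
free normal [-0.48168899 -0.06907012  0.87361607]
x pct [-39.6 -38.6 -37.1  15.7  18.8  21. ] y pct [-119.3 -102.   -43.5  189.4  191.9  194.3]
((-10.290712356567383, 37.706581115722656), (313.45135498046875, 59.63789367675781), 89.4242935180664)
pin_mid [257.1, 296.4] 418 top 78.3 [511.  361.7  78. ] [511.2 363.4  78.3]
park [256.1, 308.2] 1048 top 32.7 [510.9 364.2  34.5] [507.4 368.8  32.7]
  blk ((511.4838562011719, 362.6539306640625), (69.95375061035156, 71.161376953125), 21.335315704345703)
park [304.4, 209.2] 834 top 125.9 [477.  130.8 126. ] [477.3 133.3 125.9]
  blk ((0.0, 0.0), (0.0, 0.0), 0.0)
cam in tool [  67.95608045   -0.21937572 -143.48874538] axes [[ 0.     1.     0.   ]
 [-0.964  0.    -0.265]
 [-0.265 -0.     0.964]] 69.79055041260386
```

servo_tool([
  {"slide": [0, 0, 0], "turn": [0, 0, 0.15], "claw": 1},
  {"slide": [0.02, -0.04, 0], "turn": [0, 0, 0], "claw": 1},
  {"slide": [0.02, -0.04, 0], "turn": [0, 0, 0], "claw": 1},
  {"slide": [0.02, -0.04, 0], "turn": [0, 0, 0], "claw": 1},
  {"slide": [0.02, -0.04, 0], "turn": [0, 0, 0], "claw": 1},
  {"slide": [0.02, -0.04, 0], "turn": [0, 0, 0], "claw": 1},
])

```text
time_s: 1.7
ee_pos: [217.2, -263.0, 231.3]
tool_rot: [180.0, -0.0, 8.7]
ft_force: [1.7, -0.5, -0.2]
grip_width: 1.003
grasp_force: 0.0
```

```bash
python3 -c "
from h import *
o=observe();print(o['time_s'],o['joints'].round(1),o['ee_pos'].round(1),o['tool_rot'].round(2))"
```

```text
1.7 [-50.4  -6.6 -21.9  74.7   0.  120.9] [ 217.2 -263.   231.3] [ 1.7998e+02 -2.0000e-02  8.6500e+00]
```

```bash
cat >> h.py <<'E'
G=[501,31,7.5]
def railpose(g=None):
    g=g or G; return railR(g[2]),np.array([g[0],g[1],60.])
def tool_target(pr,g=None,yawoff=0):
    "tool square on the rail, TCP at pr (rail frame, mm)"
    R,O=railpose(g); return R@np.diag([-1.,1,-1])@Ro.from_euler('z',yawoff,degrees=True).as_matrix(),O+R@np.array(pr,float)
def cur():
    o=observe(); return Ro.from_euler('xyz',o['tool_rot'],degrees=True).as_matrix(),np.array(o['ee_pos'])
def plan(T1,n,T0=None,show=True):
    R0,p0=T0 or cur(); R1,p1=T1; R,p=R0,p0
    w=Ro.from_matrix(R0.T@R1).as_rotvec()
    if n*0.149<np.linalg.norm(w): print('need rows',np.linalg.norm(w)/.149)
    for i in range(1,n+1):
        pt=p0+(p1-p0)*i/n; s=np.round(R.T@(pt-p)/1000,4); t=np.round(w/n,3)
        if show: print('{"slide":%s,"turn":%s}'%(s.tolist(),t.tolist()))
        p=p+R@s*1000; R=R@Ro.from_rotvec(t).as_matrix()
E
python3 -c "
from h import *
T=tool_target([0,80,110]);R0,p0=cur();print(T[1]);print(Ro.from_matrix(R0.T@T[0]).as_rotvec())
plan(T,22)"
```

```text
[436.02843725 103.13664834 155.26279442]
[-0.80750162 -0.0075824  -3.01578235]
{"slide":[0.0123, -0.015, 0.0035],"turn":[-0.037, -0.0, -0.137]}
{"slide":[0.0143, -0.0132, 0.0029],"turn":[-0.037, -0.0, -0.137]}
{"slide":[0.016, -0.0113, 0.0025],"turn":[-0.037, -0.0, -0.137]}
{"slide":[0.0173, -0.0091, 0.0021],"turn":[-0.037, -0.0, -0.137]}
{"slide":[0.0184, -0.0067, 0.0018],"turn":[-0.037, -0.0, -0.137]}
{"slide":[0.0192, -0.0041, 0.0016],"turn":[-0.037, -0.0, -0.137]}
{"slide":[0.0196, -0.0016, 0.0015],"turn":[-0.037, -0.0, -0.137]}
{"slide":[0.0196, 0.001, 0.0015],"turn":[-0.037, -0.0, -0.137]}
{"slide":[0.0193, 0.0037, 0.0016],"turn":[-0.037, -0.0, -0.137]}
{"slide":[0.0186, 0.0062, 0.0017],"turn":[-0.037, -0.0, -0.137]}
{"slide":[0.0175, 0.0086, 0.0021],"turn":[-0.037, -0.0, -0.137]}
{"slide":[0.0163, 0.0109, 0.0024],"turn":[-0.037, -0.0, -0.137]}
{"slide":[0.0146, 0.0129, 0.0028],"turn":[-0.037, -0.0, -0.137]}
{"slide":[0.0128, 0.0146, 0.0033],"turn":[-0.037, -0.0, -0.137]}
{"slide":[0.0106, 0.0161, 0.004],"turn":[-0.037, -0.0, -0.137]}
{"slide":[0.0083, 0.0173, 0.0045],"turn":[-0.037, -0.0, -0.137]}
{"slide":[0.0059, 0.018, 0.0052],"turn":[-0.037, -0.0, -0.137]}
{"slide":[0.0034, 0.0185, 0.0059],"turn":[-0.037, -0.0, -0.137]}
{"slide":[0.0009, 0.0186, 0.0065],"turn":[-0.037, -0.0, -0.137]}
{"slide":[-0.0017, 0.0182, 0.0072],"turn":[-0.037, -0.0, -0.137]}
{"slide":[-0.0041, 0.0176, 0.0079],"turn":[-0.037, -0.0, -0.137]}
{"slide":[-0.0065, 0.0165, 0.0086],"turn":[-0.037, -0.0, -0.137]}
```

servo_tool([
  {"slide": [0.012, -0.015, 0.003], "turn": [-0.037, 0, -0.137], "claw": 1},
  {"slide": [0.014, -0.013, 0.003], "turn": [-0.037, 0, -0.137], "claw": 1},
  {"slide": [0.016, -0.011, 0.002], "turn": [-0.037, 0, -0.137], "claw": 1},
  {"slide": [0.017, -0.009, 0.002], "turn": [-0.037, 0, -0.137], "claw": 1},
  {"slide": [0.018, -0.007, 0.002], "turn": [-0.037, 0, -0.137], "claw": 1},
  {"slide": [0.019, -0.004, 0.002], "turn": [-0.037, 0, -0.137], "claw": 1},
  {"slide": [0.02, -0.002, 0.001], "turn": [-0.037, 0, -0.137], "claw": 1},
  {"slide": [0.02, 0.001, 0.001], "turn": [-0.037, 0, -0.137], "claw": 1},
  {"slide": [0.019, 0.004, 0.002], "turn": [-0.037, 0, -0.137], "claw": 1},
  {"slide": [0.019, 0.006, 0.002], "turn": [-0.037, 0, -0.137], "claw": 1},
  {"slide": [0.018, 0.009, 0.002], "turn": [-0.037, 0, -0.137], "claw": 1},
  {"slide": [0.016, 0.011, 0.002], "turn": [-0.037, 0, -0.137], "claw": 1},
])

```text
time_s: 2.9
ee_pos: [336.1, -63.7, 190.9]
tool_rot: [164.3, 16.6, 102.3]
ft_force: [-0.6, -0.1, -0.1]
grip_width: 1.0
grasp_force: 0.0
```

```bash
python3 -c "
from h import *
o=observe();print(o['joints'].round(1))
plan(tool_target([0,80,110]),11)"
```

```text
[  0.8 -24.8 -44.6  51.1 -12.5  74.1]
{"slide":[0.0133, 0.0118, 0.0027],"turn":[-0.033, -0.0, -0.124]}
{"slide":[0.0117, 0.0133, 0.0031],"turn":[-0.033, -0.0, -0.124]}
{"slide":[0.01, 0.0145, 0.0036],"turn":[-0.033, -0.0, -0.124]}
{"slide":[0.0081, 0.0155, 0.0041],"turn":[-0.033, -0.0, -0.124]}
{"slide":[0.0061, 0.0162, 0.0046],"turn":[-0.033, -0.0, -0.124]}
{"slide":[0.0041, 0.0168, 0.0052],"turn":[-0.033, -0.0, -0.124]}
{"slide":[0.0021, 0.0169, 0.0057],"turn":[-0.033, -0.0, -0.124]}
{"slide":[-0.0001, 0.0168, 0.0062],"turn":[-0.033, -0.0, -0.124]}
{"slide":[-0.0022, 0.0165, 0.0068],"turn":[-0.033, -0.0, -0.124]}
{"slide":[-0.0041, 0.0159, 0.0074],"turn":[-0.033, -0.0, -0.124]}
{"slide":[-0.0061, 0.015, 0.0078],"turn":[-0.033, -0.0, -0.124]}
```

servo_tool([
  {"slide": [0.013, 0.012, 0.003], "turn": [-0.033, 0, -0.124], "claw": 1},
  {"slide": [0.012, 0.013, 0.003], "turn": [-0.033, 0, -0.124], "claw": 1},
  {"slide": [0.01, 0.0145, 0.0035], "turn": [-0.033, 0, -0.124], "claw": 1},
  {"slide": [0.008, 0.0155, 0.004], "turn": [-0.033, 0, -0.124], "claw": 1},
  {"slide": [0.006, 0.016, 0.0045], "turn": [-0.033, 0, -0.124], "claw": 1},
  {"slide": [0.004, 0.017, 0.005], "turn": [-0.033, 0, -0.124], "claw": 1},
  {"slide": [0.002, 0.017, 0.0055], "turn": [-0.033, 0, -0.124], "claw": 1},
  {"slide": [0, 0.017, 0.006], "turn": [-0.033, 0, -0.124], "claw": 1},
  {"slide": [-0.002, 0.0165, 0.007], "turn": [-0.033, 0, -0.124], "claw": 1},
  {"slide": [-0.004, 0.016, 0.0075], "turn": [-0.033, 0, -0.124], "claw": 1},
  {"slide": [-0.006, 0.015, 0.008], "turn": [-0.033, 0, -0.124], "claw": 1},
  {"slide": [0, 0, 0], "turn": [0, 0, 0], "claw": 1},
])

```text
time_s: 4.1
ee_pos: [436.9, 102.5, 155.4]
tool_rot: [179.8, 30.0, -172.8]
ft_force: [-0.0, 0.1, 0.2]
grip_width: 1.0
grasp_force: 0.0
```

```bash
python3 - <<'E'
from h import *
o=observe();print(o['joints'].round(1))
c=calibration('wrist'); p,d=snapshot('wrist'); cv2.imwrite('pics/w1.png',p); np.savez('w1.npz',p=p,d=d,**{k:np.array(v) for k,v in c.items()})
print([proj(c,railpose()[1]+railpose()[0]@np.array(x)).round() for x in([-34,162,0],[26,162,0],[14,60,0],[18,100,62])])
E
```

```text
[ 16.2 -17.2 -50.1  27.3  -4.3   7.8]
[array([413., 158.]), array([408., 222.]), array([298., 210.]), array([348., 241.])]
```

View pics/w1.png

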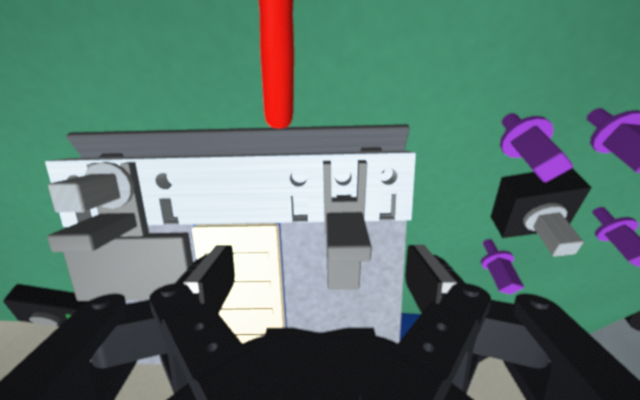

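```bash
python3 - <<'E'
from h import *
p,d,c=load('w1.npz'); P=cloud(c,d)
g=cv2.cvtColor(p,cv2.COLOR_BGR2GRAY).astype(float)
print(d[165,230],P[165,230])
# front edge: sub-pixel gradient rows, cols
def edge(prof): 
    gr=np.abs(np.gradient(prof)); k=gr.argmax(); k0=max(k-2,0); w=gr[k0:k+3]; return k0+(w*np.arange(len(w))).sum()/w.sum()
fr=[(u,145+edge(g[145:172,u])) for u in list(range(190,290,4))+list(range(370,410,3))+list(range(305,325,4))]
ri=[(400+edge(g[v,400:425]),v) for v in range(158,215,3)]
le=[(30+edge(g[v,30:62]),v) for v in range(166,185,3)]
F=f(c);R=np.array(c['R']);t=np.array(c['t']);C=-R.T@t
def torail(uv,a):
    uv=np.array(uv,float); r=np.c_[(uv[:,0]-c['cx'])/F,(uv[:,1]-c['cy'])/F,np.ones(len(uv))]@R
    Rr=railR(a[2]);O=np.array([a[0],a[1],60]); Cr=(C-O)@Rr; rr=r@Rr
    return Cr+rr*(-Cr[2]/rr[:,2])[:,None]
from scipy.optimize import least_squares
def res(a):
    return np.r_[torail(fr,a)[:,0]+34, torail(ri,a)[:,1]-162, (torail(le,a)[:,1]+162)]
s=least_squares(res,G,loss='soft_l1'); a=s.x; print(a); r=res(a)
print('front',r[:len(fr)].round(1)); print('right',r[len(fr):len(fr)+len(ri)].round(1)); print('left',r[-len(le):].round(1))
# plane check with depth
m=(g>190)&(d>0); q=(P-[a[0],a[1],60])@railR(a[2]); m&=(abs(q[...,0]+4)<28)&(abs(q[...,1])<155)&(abs(q[...,2])<15); print('z on plane med',np.median(q[m][:,2]),m.sum(), 'slope fit',np.linalg.lstsq(np.c_[q[m][:,:2],np.ones(m.sum())],q[m][:,2],rcond=None)[0])
# stop tab top: points near z=62
for nm,lo,hi in(('top',58,66),):
    k=(abs(q[...,1]-100)<30)&(q[...,2]>lo)&(q[...,2]<hi)&(d>0)&(abs(q[...,0]-18)<25)
    print(nm,k.sum(),q[k].min(0).round(1),q[k].max(0).round(1),q[k].mean(0).round(1))
# rectified rail, 4px/mm
Rr=railR(a[2]);O=np.array([a[0],a[1],60]); 
src=np.array([proj(c,O+Rr@np.array([x,y,0])) for x,y in((-40,170),(-40,30),(30,30),(30,170))],np.float32)
dst=np.array([(0,0),(700,0),(700,350),(0,350)],np.float32)
w=cv2.warpPerspective(p,cv2.getPerspectiveTransform(src,dst),(700,350),flags=cv2.INTER_CUBIC)
for y in(60,100,140):
    cv2.circle(w,(int((170-y)*5),int((-14+40)*5)),39,(0,0,255),1); x0,y0=int((170-y-7.5)*5),int((14-12.5+40)*5); cv2.rectangle(w,(x0,y0),(x0+75,y0+125),(0,0,255),1)
cv2.imwrite('pics/rect1.png',w); np.save('a.npy',a)
E
```

```text
251.17758 [475.23862662  28.99923983  47.74775897]
[498.42040937  31.80274326   8.57777959]
front [ 0.4  0.5  0.5  0.3  0.4  0.4  0.2  0.3  0.2  0.2  0.3  0.3  0.3  0.4
  0.2  0.3  0.3  0.1  0.2  0.2  0.1  0.2  0.2  0.2  0.3 -0.3 -0.3 -0.2
 -0.3 -0.1 -0.  -0.1 -0.2 -0.1 -0.1 -0.2 -0.2 -0.2  0.1  0.1  0.1 -0.
  0.   0.1]
right [0.3 0.3 0.3 0.2 0.3 0.3 0.3 0.4 0.2 0.3 0.3 0.3 0.4 0.3 0.3 0.4 0.5 0.5
 0.4]
left [-1.3 -1.4 -1.3 -1.3 -1.2 -1.4 -3.9]
z on plane med 0.972437866776012 13148 slope fit [6.76692202e-04 1.96400909e-03 9.44939153e-01]
top 884 [21.7 83.8 58. ] [ 37.  115.4  65.7] [28.2 99.4 62.9]
```

View pics/rect1.png

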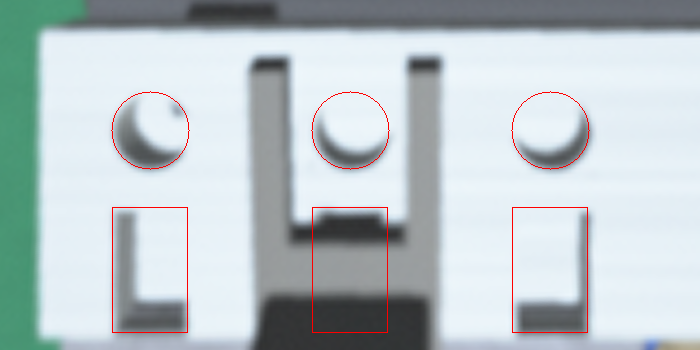

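```bash
python3 - <<'E'
from h import *
p,d,c=load('w1.npz'); P=cloud(c,d); a=np.load('a.npy'); q=(P-[a[0],a[1],60])@railR(a[2])
g=cv2.cvtColor(p,cv2.COLOR_BGR2GRAY)
for v in range(150,296,4): print(v,q[v,348].round(1),g[v,348],' | ',q[v,90].round(1) if v<260 else '')
O=np.array([a[0],a[1],60]);R=railR(a[2])
for x in([11,100,10],[11,100,62],[25,100,62],[98,100,14]): print(x,proj(c,O+R@np.array(x)).round(1))
E
```

```text
150 [-33.4 107.3 -38.6] 108  |  [ -38.7 -149.2  -35.5]
154 [-33.5 104.2  -2.2] 191  |  [ -34.5 -152.7  -38.7]
158 [-30.4 103.9   0.7] 241  |  [ -32.6 -137.5  -18.8]
162 [-26.9 104.    0.2] 241  |  [-3.120e+01 -1.231e+02 -1.000e-01]
166 [-23.5 104.    1. ] 242  |  [ -29.2 -114.7   11.1]
170 [-20.  103.9   1.4] 241  |  [ -26.7 -110.7   16.9]
174 [-12.7 105.8 -19. ] 240  |  [ -23.9 -108.8   20.2]
178 [ -8.9 105.8 -18.9] 185  |  [-23.9 -94.1  38.8]
182 [ -7.6 104.7  -6.9] 111  |  [-22.2 -89.1  45.7]
186 [ -5.7 104.    1.5] 237  |  [-19.1 -90.2  45.1]
190 [ -1.7 104.2  -0. ] 241  |  [-16.2 -90.4  45.8]
194 [  1.7 104.1   1.2] 176  |  [-13.5 -90.   47.1]
198 [  3.4 103.4   8.8] 52  |  [-10.6 -90.2  47.7]
202 [  5.  102.9  15.7] 137  |  [ -8.1 -89.1  49.8]
206 [  8.8 102.9  15.1] 156  |  [ -4.9 -90.4  49.2]
210 [ 12.6 103.   14.3] 150  |  [ 1.290e+01 -1.335e+02 -1.000e-01]
214 [ 14.6 102.6  19.3] 52  |  [  21.7 -147.9  -15.7]
218 [ 16.1 102.1  25.2] 53  |  [  12.3 -113.3   25.3]
222 [ 17.6 101.6  30.8] 53  |  [  12.1 -104.8   36. ]
226 [ 18.5 101.   37.6] 53  |  [ 12.  -97.1  45.7]
230 [ 19.3 100.5  44.2] 52  |  [ 11.8 -89.8  54.9]
234 [ 20.6 100.   49.1] 52  |  [ 12.9 -85.9  60.2]
238 [21.4 99.5 54.9] 53  |  [ 15.2 -85.   62. ]
242 [22.6 99.2 59.2] 53  |  [ 18.  -85.1  62.8]
246 [23.7 98.8 63.7] 95  |  [ 21.3 -86.4  62.2]
250 [26.4 98.7 64.4] 153  |  [ 24.1 -86.5  62.8]
254 [30.2 98.9 63.1] 156  |  [  50.  -130.3   15. ]
258 [33.4 98.9 63. ] 156  |  [  53.6 -130.6   15.7]
262 [ 65.5 103.9   7.9] 155  |  
266 [ 71.  104.1   5.4] 155  |  
270 [ 74.9 104.1   5.9] 156  |  
274 [ 80.  104.3   4.5] 156  |  
278 [ 85.1 104.4   3.1] 156  |  
282 [ 90.2 104.5   2. ] 156  |  
286 [ 95.2 104.7   1.1] 156  |  
290 [108.8 106.  -13.1] 173  |  
294 [113.6 106.  -13.2] 178  |  
[11, 100, 10] [344.1 206.8]
[11, 100, 62] [349.6 228.3]
[25, 100, 62] [349.5 246.6]
[98, 100, 14] [344.2 296.3]
```

The narrow stop is not fully seated at the start. It leans about 12° up-slope, with its tab centre near rail (25, 100, 37). I'll grip it at that same lean.

```bash
cat >> h.py <<'E'
G=list(np.load('a.npy'))
def tilt(pr,deg):
    R,p=tool_target(pr); return R@Ro.from_euler('y',deg,degrees=True).as_matrix(),p
def inrail():
    R,p=cur(); Rr,O=railpose(); e=(Rr@np.diag([-1.,1,-1])).T@R
    return ((p-O)@Rr).round(2),np.degrees(Ro.from_matrix(e).as_rotvec()).round(2)
E
python3 -c "
from h import *
print(inrail())
T=tilt([33.1,99.7,76.1],12); plan(T,4)
plan(tilt([21.7,99.7,22.3],12),5,T)"
```

```text
(array([  3.48,  78.5 , 108.05]), array([0.57, 0.  , 1.45]))
{"slide":[-0.0073, 0.0056, 0.0079],"turn":[-0.002, 0.052, -0.007]}
{"slide":[-0.0077, 0.0055, 0.0076],"turn":[-0.002, 0.052, -0.007]}
{"slide":[-0.0081, 0.0054, 0.0071],"turn":[-0.002, 0.052, -0.007]}
{"slide":[-0.0085, 0.0054, 0.0068],"turn":[-0.002, 0.052, -0.007]}
{"slide":[-0.0, 0.0, 0.011],"turn":[0.0, 0.0, 0.0]}
{"slide":[-0.0, 0.0, 0.011],"turn":[0.0, 0.0, 0.0]}
{"slide":[-0.0, 0.0, 0.011],"turn":[0.0, 0.0, 0.0]}
{"slide":[-0.0, 0.0, 0.011],"turn":[0.0, 0.0, 0.0]}
{"slide":[-0.0, 0.0, 0.011],"turn":[0.0, 0.0, 0.0]}
```

servo_tool([
  {"slide": [-0.0073, 0.0056, 0.0079], "turn": [-0.002, 0.052, -0.007], "claw": 1},
  {"slide": [-0.0077, 0.0055, 0.0076], "turn": [-0.002, 0.052, -0.007], "claw": 1},
  {"slide": [-0.008, 0.0054, 0.007], "turn": [-0.002, 0.052, -0.007], "claw": 1},
  {"slide": [-0.0085, 0.0054, 0.007], "turn": [-0.002, 0.052, -0.007], "claw": 1},
  {"slide": [0, 0, 0.011], "turn": [0, 0, 0], "claw": 1},
  {"slide": [0, 0, 0.011], "turn": [0, 0, 0], "claw": 1},
  {"slide": [0, 0, 0.011], "turn": [0, 0, 0], "claw": 1},
  {"slide": [0, 0, 0.011], "turn": [0, 0, 0], "claw": 1},
  {"slide": [0, 0, 0.011], "turn": [0, 0, 0], "claw": 1},
  {"slide": [0, 0, 0], "turn": [0, 0, 0], "claw": 1},
], force=40)

```text
time_s: 5.15
ee_pos: [490.4, 131.4, 88.7]
tool_rot: [-180.0, 18.0, -171.2]
ft_force: [-0.1, 0.4, -0.1]
grip_width: 0.996
grasp_force: 0.0
```

```bash
python3 -c "
from h import *
print(inrail(), observe()['ft_force'])
c=calibration('wrist'); p,d=snapshot('wrist'); np.savez('w2.npz',p=p,d=d,**{k:np.array(v) for k,v in c.items()})
cv2.imwrite('pics/w2.png',p)"
```

```text
(array([20.37, 99.71, 21.36]), array([-0.03, 11.98, -0.19])) [-0.10147809  0.40496461 -0.14027483]
```

View pics/w2.png

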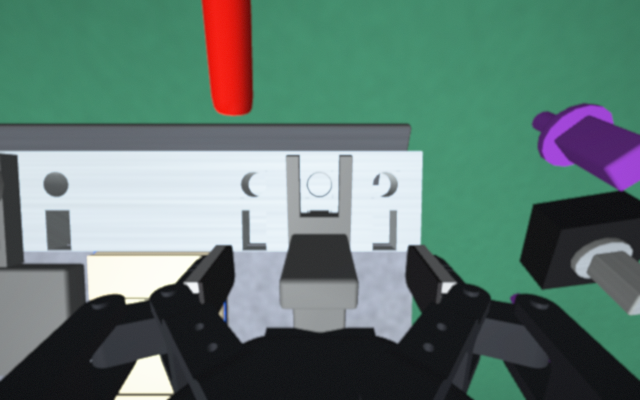

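The tab, at (318,275), is centred between the open fingers at (225,270) and (420,270). Closing now.

servo_tool([
  {"claw": -1},
  {"claw": -1},
  {"claw": -1},
  {"claw": -1},
  {"claw": -1},
  {"claw": -1},
  {"claw": -1},
  {"claw": -1},
], force=60)

```text
validation failed for argument at $.ro...
```

servo_tool([
  {"slide": [0, 0, 0], "turn": [0, 0, 0], "claw": -1},
  {"slide": [0, 0, 0], "turn": [0, 0, 0], "claw": -1},
  {"slide": [0, 0, 0], "turn": [0, 0, 0], "claw": -1},
  {"slide": [0, 0, 0], "turn": [0, 0, 0], "claw": -1},
  {"slide": [0, 0, 0], "turn": [0, 0, 0], "claw": -1},
  {"slide": [0, 0, 0], "turn": [0, 0, 0], "claw": -1},
  {"slide": [0, 0, 0], "turn": [0, 0, 0], "claw": -1},
  {"slide": [0, 0, 0], "turn": [0, 0, 0], "claw": -1},
], force=60)

```text
time_s: 6.0
ee_pos: [491.4, 132.0, 90.7]
tool_rot: [-180.0, 18.2, -171.2]
ft_force: [-3.7, 0.1, 5.6]
grip_width: 0.368
grasp_force: 58.7
```

servo_tool([
  {"slide": [0, 0, -0.01], "turn": [0, 0, 0], "claw": -1},
  {"slide": [0, 0, -0.015], "turn": [0, 0, 0], "claw": -1},
  {"slide": [0, 0, -0.015], "turn": [0, 0, 0], "claw": -1},
  {"slide": [0, 0, -0.01], "turn": [0, 0, 0], "claw": -1},
  {"slide": [0, 0, 0], "turn": [0, -0.05, 0], "claw": -1},
  {"slide": [0, 0, 0], "turn": [0, -0.06, 0], "claw": -1},
  {"slide": [0, 0, 0], "turn": [0, -0.06, 0], "claw": -1},
  {"slide": [0, 0, 0], "turn": [0, -0.04, 0], "claw": -1},
  {"slide": [0, 0, 0], "turn": [0, 0, 0], "claw": -1},
])

```text
time_s: 6.9
ee_pos: [474.5, 129.1, 137.3]
tool_rot: [-180.0, 30.1, -171.2]
ft_force: [0.1, 0.4, -2.6]
grip_width: 0.369
grasp_force: 59.7
```

```bash
cat > look.py <<'E'
from h import *
import sys
n=sys.argv[1]; print(inrail(), observe()['ft_force'].round(1))
c=calibration('wrist'); p,d=snapshot('wrist'); np.savez(n+'.npz',p=p,d=d,**{k:np.array(v) for k,v in c.items()})
cv2.imwrite(f'pics/{n}.png',p)
E
python3 look.py w3; python3 - <<'E'
from h import *
p,d,c=load('w3.npz'); P=cloud(c,d); Rr,O=railpose(); q=(P-O)@Rr
g=cv2.cvtColor(p,cv2.COLOR_BGR2GRAY)
for v in range(150,330,5): print(v,q[v,318].round(1),g[v,318],'|',q[v,292].round(1),g[v,292])
E
```

```text
(array([30.73, 99.8 , 71.54]), array([-0.08, -0.15, -0.21])) [ 0.1  0.4 -2.6]
150 [-12.5  98.8 -19.2] 241 | [-14.5  79.8   1.6] 219
155 [ -8.5  98.8 -19. ] 239 | [-17.6  85.1  59.7] 150
160 [-5.9 98.8 -8.1] 116 | [-15.1  85.2  60.9] 151
165 [-3.4 98.9  0.8] 241 | [-12.6  85.2  62. ] 152
170 [ 0.3 98.9  1.4] 238 | [-9.7 85.  60.5] 151
175 [  8.   98.8 -19.8] 235 | [-6.9 85.  60.5] 152
180 [ 12.2  98.8 -19.5] 240 | [-4.  84.9 59.9] 151
185 [ 16.5  98.8 -19.8] 237 | [-1.5 84.9 61.3] 152
190 [ 20.4  98.9 -18.3] 239 | [ 1.2 84.9 61.7] 153
195 [ 24.7  98.9 -18.3] 238 | [ 4.4 84.7 60.2] 153
200 [ 27.2  98.9 -11.6] 98 | [ 7.4 84.6 59.6] 153
205 [ 31.8  98.9 -12.9] 145 | [10.1 84.6 60.4] 152
210 [15.4 99.1 53. ] 47 | [13.1 84.5 60.2] 153
215 [16.1 99.2 60. ] 146 | [15.9 84.5 60.9] 154
220 [19.  99.2 60.3] 149 | [19.2 84.4 59.9] 153
225 [21.8 99.2 60.9] 149 | [22.1 84.3 60.3] 154
230 [24.  99.2 63. ] 93 | [25.  84.3 60.8] 140
235 [23.7 99.2 71.1] 45 | [24.7 85.  68.7] 60
240 [24.  99.3 77.1] 49 | [24.1 85.8 76.9] 47
245 [24.1 99.3 83.1] 48 | [24.2 86.3 83. ] 48
250 [24.2 99.3 88.5] 47 | [23.7 87.  89.7] 47
255 [23.9 99.3 94.3] 48 | [23.4 87.5 95.4] 48
260 [23.6 99.3 99.8] 46 | [23.8 87.9 99.6] 48
265 [ 23.3  99.4 104.9] 48 | [ 24.1  88.2 103.5] 47
270 [ 23.6  99.4 108.6] 47 | [ 23.5  88.7 108.8] 47
275 [ 24.   99.4 111.9] 93 | [ 23.2  89.1 113.3] 94
280 [ 26.1  99.4 112.1] 146 | [ 24.6  89.2 114.7] 151
285 [ 27.7  99.4 113.2] 147 | [ 27.9  89.  112.9] 150
290 [ 30.3  99.4 112.7] 147 | [ 30.1  89.  113. ] 149
295 [ 32.2  99.4 113.2] 146 | [ 32.5  88.9 112.9] 151
300 [ 34.5  99.4 113.3] 147 | [ 34.8  88.8 112.9] 150
305 [70.9 99.3 65.9] 145 | [127.9  75.3 -13.4] 167
310 [74.2 99.3 66.1] 144 | [133.3  75.1 -13.6] 173
315 [78.3 99.3 65.4] 144 | [138.5  75.  -13.2] 169
320 [81.9 99.3 65.3] 142 | [142.8  75.1 -11.9] 174
325 [84.6 99.4 66.4] 142 | [148.6  74.9 -12.3] 166
```

View pics/w3.png

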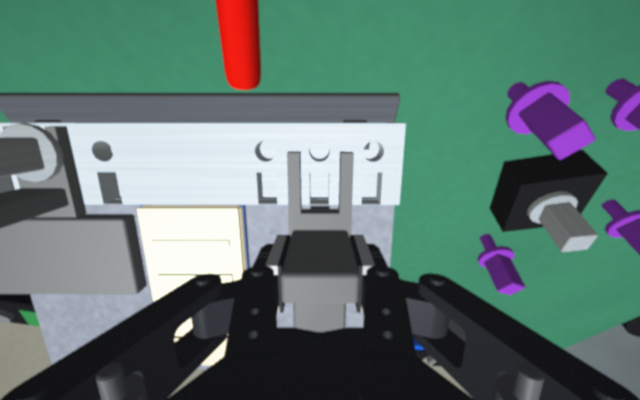

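```bash
python3 - <<'E'
from h import *
p,d,c=load('w3.npz'); P=cloud(c,d); Rr,O=railpose(); q=(P-O)@Rr
g=cv2.cvtColor(p,cv2.COLOR_BGR2GRAY).astype(float)
src=np.array([proj(c,O+Rr@np.array([x,y,0])) for x,y in((-40,170),(-40,30),(30,30),(30,170))],np.float32)
dst=np.array([(0,0),(700,0),(700,350),(0,350)],np.float32)
w=cv2.warpPerspective(p,cv2.getPerspectiveTransform(src,dst),(700,350),flags=cv2.INTER_CUBIC)
gw=cv2.cvtColor(w,cv2.COLOR_BGR2GRAY).astype(float)
E=lambda pr:np.abs(np.gradient(cv2.GaussianBlur(pr[None],(9,1),2)[0])).argmax()
print('end y',np.median([170-E(gw[r,0:80])/5 for r in range(80,300,10)]),'front x',np.median([E(gw[0:70,k])/5-40 for k in range(460,690,10)]))
# notch60: columns across x=2..20
print('notch60 y edges: left',[170-(490+E(gw[r,490:535]))/5 for r in(215,230,250)],'right',[170-(560+E(gw[r,560:620]))/5 for r in(215,230,250)])
print('notch lower/upper x',[(180+E(gw[180:235,k]))/5-40 for k in(518,)],[(310+E(gw[310:349,k]))/5-40 for k in(530,550,570)])
for y in(60,100,140):
    cv2.circle(w,(int((170-y)*5),int((-14+40)*5)),39,(0,0,255),1); x0,y0=int((170-y-7.5)*5),int((14-12.5+40)*5); cv2.rectangle(w,(x0,y0),(x0+75,y0+125),(0,0,255),1)
cv2.imwrite('pics/rect3.png',w)
k=(abs(q[...,2]-113)<3)&(abs(q[...,1]-99.5)<25)&(g>100)
ys=q[...,1][k]; print('tab top y',np.percentile(ys,[1,50,99]).round(1))
for v in(160,170,180,190):
    row=g[v,270:370]; print(v,[ (u+270,q[v,u+270].round(1).tolist()) for u in np.where(np.abs(np.diff(row))>35)[0]])
E
```

```text
end y 162.2 front x -34.0
notch60 y edges: left [np.float64(67.0), np.float64(67.4), np.float64(66.8)] right [np.float64(55.8), np.float64(55.8), np.float64(55.8)]
notch lower/upper x [np.float64(6.0)] [np.float64(26.400000000000006), np.float64(26.599999999999994), np.float64(26.400000000000006)]
tab top y [ 82.1  99.8 117.6]
160 [(np.int64(286), [-7.0, 75.0, 0.4]), (np.int64(300), [-14.1, 89.0, 53.5]), (np.int64(338), [-7.2, 113.7, 1.1]), (np.int64(339), [-13.9, 111.0, 51.3]), (np.int64(353), [-15.2, 117.9, 60.2])]
170 [(np.int64(300), [-8.8, 89.0, 55.0]), (np.int64(338), [0.2, 113.9, 1.4]), (np.int64(339), [-8.4, 111.1, 52.2]), (np.int64(352), [-9.8, 117.5, 60.7])]
180 [(np.int64(287), [-4.0, 82.1, 59.9]), (np.int64(300), [-3.4, 89.0, 56.5]), (np.int64(301), [8.1, 86.0, 0.7]), (np.int64(338), [8.0, 114.1, 0.4]), (np.int64(339), [-3.2, 111.0, 55.4]), (np.int64(352), [-4.1, 117.8, 59.7])]
190 [(np.int64(287), [1.6, 82.0, 59.9]), (np.int64(300), [2.4, 88.9, 56.4]), (np.int64(301), [15.6, 86.0, 2.0]), (np.int64(338), [15.6, 114.2, 1.3])]
```

View pics/rect3.png

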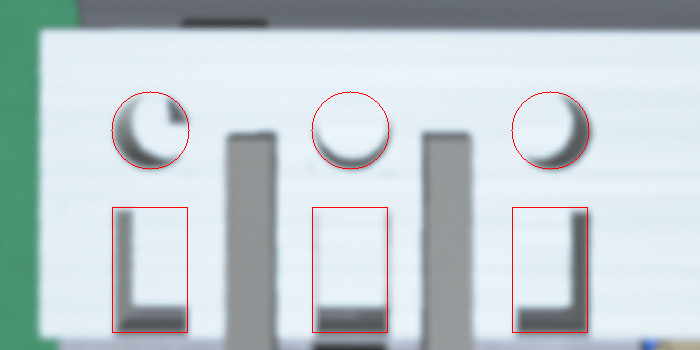

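servo_tool([
  {"slide": [0.004, -0.012, 0], "turn": [0, 0, 0.001], "claw": -1},
  {"slide": [0.005, -0.016, 0], "turn": [0, 0.001, 0.001], "claw": -1},
  {"slide": [0.004, -0.012, 0.005], "turn": [0, 0.001, 0.001], "claw": -1},
  {"slide": [0, 0, 0.013], "turn": [0, 0, 0], "claw": -1},
  {"slide": [0, 0, 0.012], "turn": [0, 0, 0], "claw": -1},
  {"slide": [0, 0, 0], "turn": [0, 0, 0], "claw": -1},
  {"slide": [0, 0, 0], "turn": [0, 0, 0], "claw": -1},
])

```text
time_s: 7.65
ee_pos: [485.7, 90.5, 105.5]
tool_rot: [179.9, 30.0, -171.4]
ft_force: [0.2, 0.0, -1.5]
grip_width: 0.363
grasp_force: 59.9
```

```bash
python3 look.py w4; python3 - <<'E'
from h import *
p,d,c=load('w4.npz'); P=cloud(c,d); Rr,O=railpose(); q=(P-O)@Rr
g=cv2.cvtColor(p,cv2.COLOR_BGR2GRAY).astype(float)
k=(abs(q[...,2]-80)<4)&(abs(q[...,1]-60)<30)&(q[...,0]<40)&(g>100); print('top z',np.median(q[k][:,2]))
k=(abs(q[...,2]-60)<12)&(abs(q[...,1]-60)<10)&(abs(q[...,0]-11)<6)&(g<70); print('front x',np.median(q[k][:,0]),k.sum())
for v in(150,160,170,180):
    row=g[v,250:390]; print(v,[ (int(u+250),q[v,u+250].round(1).tolist()) for u in np.where(np.abs(np.diff(row))>35)[0]])
E
```

```text
(array([19.47, 59.93, 41.29]), array([-0.08,  0.03, -0.02])) [ 0.2  0.  -1.5]
top z 82.29183497222874
front x 12.523504983909701 931
150 []
160 [(300, [-25.5, 49.3, 23.4]), (338, [-22.6, 72.0, 1.5]), (339, [-25.2, 71.2, 21.5]), (353, [-26.2, 78.3, 29.1])]
170 [(300, [-20.2, 49.3, 25.5]), (338, [-16.2, 72.1, 1.5]), (339, [-19.6, 71.3, 22.1]), (352, [-20.7, 78.0, 28.7]), (385, [-12.9, 106.9, -18.2])]
180 [(287, [-15.3, 42.3, 29.6]), (300, [-14.5, 49.2, 25.5]), (301, [-9.5, 48.2, 0.9]), (308, [-9.5, 52.7, 0.6]), (309, [-8.7, 53.2, -3.1]), (327, [-8.4, 65.2, -4.6]), (328, [-9.0, 65.8, -2.0]), (338, [-9.4, 72.3, 0.4]), (339, [-14.6, 71.1, 25.9]), (352, [-15.5, 77.9, 30.7]), (370, [-6.7, 95.6, -13.1]), (388, [-9.0, 105.5, -1.8])]
```

servo_tool([
  {"slide": [0.0015, 0, 0], "turn": [0, 0, 0], "claw": -1},
  {"slide": [0, 0, 0], "turn": [0, 0, 0], "claw": -1},
  {"slide": [0, 0, 0.004], "turn": [0, 0, 0], "claw": -1},
  {"slide": [0, 0, 0.004], "turn": [0, 0, 0], "claw": -1},
  {"slide": [0, 0, 0.003], "turn": [0, 0, 0], "claw": -1},
  {"slide": [0, 0, 0], "turn": [0, 0, 0], "claw": -1},
])

```text
time_s: 8.3
ee_pos: [489.7, 91.1, 94.4]
tool_rot: [179.9, 30.0, -171.4]
ft_force: [-0.0, -0.3, -2.6]
grip_width: 0.368
grasp_force: 59.9
```

```bash
python3 -c "
from h import *
print(inrail(), observe()['ft_force'].round(1)@railpose()[0])"
```

```text
(array([17.39, 59.93, 29.73]), array([-0.08,  0.01, -0.02])) [-1.33875079 -0.29664429 -2.22929327]
```

servo_tool([
  {"slide": [0, 0, 0.004], "turn": [0, 0, 0], "claw": -1},
  {"slide": [0, 0, 0.003], "turn": [0, 0, 0], "claw": -1},
  {"slide": [0, 0, 0.001], "turn": [0, 0, 0], "claw": -1},
  {"slide": [0, 0, 0.001], "turn": [0, 0, 0], "claw": -1},
  {"slide": [0, 0, 0], "turn": [0, 0, 0], "claw": -1},
])

```text
time_s: 8.8
ee_pos: [494.6, 91.8, 87.9]
tool_rot: [179.9, 30.1, -171.4]
ft_force: [-10.7, -2.2, 14.1]
grip_width: 0.365
grasp_force: 62.5
```

```bash
python3 -c "
from h import *
print(inrail(), observe()['ft_force'].round(1)@railpose()[0])"
```

```text
(array([18.43, 59.91, 21.58]), array([-0.07, -0.1 , -0.02])) [-2.39699233 -0.57946641 17.66518176]
```

servo_tool([
  {"slide": [0, 0, 0], "turn": [0, 0, 0], "claw": -1},
  {"slide": [0, 0, 0], "turn": [0, 0, 0], "claw": 0.4},
  {"slide": [0, 0, 0], "turn": [0, 0, 0], "claw": 0.4},
  {"slide": [0, 0, 0], "turn": [0, 0, 0], "claw": 0.4},
  {"slide": [0, 0, 0], "turn": [0, 0, 0], "claw": 0.4},
  {"slide": [0, 0, -0.01], "turn": [0, 0, 0], "claw": 0.4},
  {"slide": [0, 0, -0.025], "turn": [0, 0, 0], "claw": 0.4},
  {"slide": [0, 0, -0.025], "turn": [0, 0, 0], "claw": 0.6},
  {"slide": [0, 0, -0.025], "turn": [0, 0, 0], "claw": 0.6},
  {"slide": [0, 0, 0], "turn": [0, 0, 0], "claw": 0.6},
])

```text
time_s: 9.8
ee_pos: [452.7, 85.5, 163.8]
tool_rot: [179.9, 30.3, -171.4]
ft_force: [0.4, -0.1, -0.2]
grip_width: 0.798
grasp_force: 0.0
```

```bash
python3 look.py w5; python3 - <<'E'
from h import *
p,d,c=load('w5.npz'); P=cloud(c,d); Rr,O=railpose(); q=(P-O)@Rr
g=cv2.cvtColor(p,cv2.COLOR_BGR2GRAY).astype(float)
u=int(proj(c,O+Rr@np.array([11,60,40]))[0]); print(u)
for v in range(150,330,6): print(v,q[v,u].round(1),g[v,u])
# pin: head top region near world (510,360)
k=(d>0)&(abs(P[...,0]-510)<25)&(abs(P[...,1]-360)<25)&(abs(P[...,2]-80)<5); print('head top',k.sum(),P[k].mean(0) if k.any() else '')
if k.sum()>20: print(cv2.minAreaRect(P[k][:,:2].astype(np.float32)))
E
```

```text
(array([ 19.73,  59.93, 108.46]), array([-0.09, -0.28, -0.02])) [ 0.4 -0.1 -0.2]
319
150 [-21.7  59.9   1.2] 236.0
156 [-14.1  59.9 -18.8] 237.0
162 [ -8.5  59.9 -18.4] 239.0
168 [-5.5 59.9 -2.1] 192.0
174 [-0.6 59.9  0.8] 235.0
180 [ 2.6 59.9 11.6] 151.0
186 [ 7.7 59.9 11.9] 152.0
192 [10.5 59.9 22. ] 48.0
198 [10.4 59.9 41. ] 48.0
204 [10.2 59.9 57.7] 50.0
210 [12.8 59.9 63.3] 149.0
216 [17.7 59.9 62. ] 150.0
222 [21.6 59.9 63.3] 154.0
228 [44.4 59.9 16.1] 151.0
234 [50.4 59.9 15.2] 151.0
240 [56.3 59.9 15. ] 150.0
246 [62.4 59.9 14.3] 150.0
252 [67.9 59.9 15. ] 149.0
258 [73.7 59.9 15.4] 149.0
264 [80.3 59.9 14.3] 149.0
270 [85.8 59.9 15.4] 148.0
276 [91.8 59.9 15.7] 148.0
282 [115.5  59.9 -12.6] 178.0
288 [123.   59.9 -13.3] 183.0
294 [129.8  59.9 -12.7] 180.0
300 [136.9  59.9 -12.4] 182.0
306 [144.1  59.9 -12.2] 171.0
312 [152.3  59.9 -13.1] 172.0
318 [159.4  59.9 -12.6] 179.0
324 [168.2  59.9 -13.9] 177.0
head top 509 [510.70425519 357.5919943   80.47909893]
((512.9794921875, 360.6509094238281), (23.607051849365234, 22.93442153930664), 21.973447799682617)
```

View pics/w5.png

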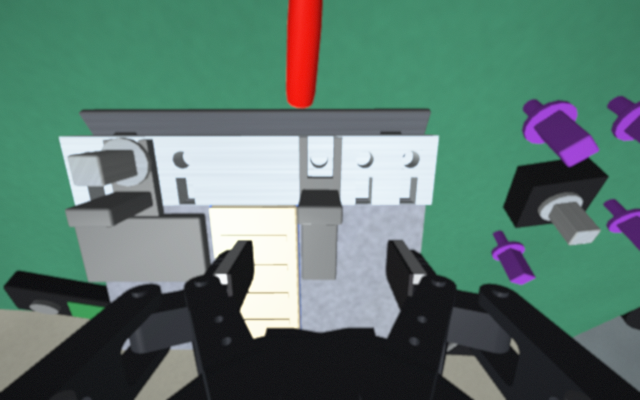

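```bash
cat >> h.py <<'E'
def down(p,yaw): return Ro.from_euler('xyz',[180,0,yaw],degrees=True).as_matrix(),np.array(p,float)
E
python3 -c "
from h import *
plan(down([511,359.5,140],201.5),8)"
```

```text
{"slide":[-0.0092, 0.0328, 0.0087],"turn":[-0.007, 0.066, -0.027]}
{"slide":[-0.0107, 0.0324, 0.0082],"turn":[-0.007, 0.066, -0.027]}
{"slide":[-0.012, 0.0321, 0.0077],"turn":[-0.007, 0.066, -0.027]}
{"slide":[-0.0135, 0.0317, 0.0071],"turn":[-0.007, 0.066, -0.027]}
{"slide":[-0.0147, 0.0312, 0.0064],"turn":[-0.007, 0.066, -0.027]}
{"slide":[-0.0159, 0.0308, 0.0056],"turn":[-0.007, 0.066, -0.027]}
{"slide":[-0.0171, 0.0303, 0.0047],"turn":[-0.007, 0.066, -0.027]}
{"slide":[-0.0182, 0.0298, 0.0037],"turn":[-0.007, 0.066, -0.027]}
```

servo_tool([
  {"slide": [-0.009, 0.033, 0.0], "turn": [-0.007, 0.066, -0.027], "claw": 0.6},
  {"slide": [-0.0107, 0.0325, 0.005], "turn": [-0.007, 0.066, -0.027], "claw": 0.6},
  {"slide": [-0.012, 0.032, 0.008], "turn": [-0.007, 0.066, -0.027], "claw": 0.6},
  {"slide": [-0.0135, 0.0315, 0.009], "turn": [-0.007, 0.066, -0.027], "claw": 0.6},
  {"slide": [-0.0147, 0.031, 0.009], "turn": [-0.007, 0.066, -0.027], "claw": 0.6},
  {"slide": [-0.016, 0.031, 0.009], "turn": [-0.007, 0.066, -0.027], "claw": 0.6},
  {"slide": [-0.017, 0.03, 0.007], "turn": [-0.007, 0.066, -0.027], "claw": 0.6},
  {"slide": [-0.018, 0.03, 0.005], "turn": [-0.007, 0.066, -0.027], "claw": 0.6},
  {"slide": [0, 0, 0], "turn": [0, 0, 0], "claw": 0.6},
  {"slide": [0, 0, 0], "turn": [0, 0, 0], "claw": 0.6},
])

```text
time_s: 10.85
ee_pos: [506.7, 359.1, 133.8]
tool_rot: [-179.9, -0.5, -158.7]
ft_force: [-0.2, -1.4, 0.2]
grip_width: 0.805
grasp_force: 0.0
```

```bash
python3 look.py w6; python3 - <<'E'
from h import *
o=observe(); print(o['joints'].round(1),o['ee_pos'],o['tool_rot'])
p,d,c=load('w6.npz'); P=cloud(c,d)
hsv=cv2.cvtColor(p,cv2.COLOR_BGR2HSV)
k=(d>0)&(np.hypot(P[...,0]-511,P[...,1]-360)<30)&(abs(P[...,2]-81)<4)&(hsv[...,2]>130); print(k.sum(),P[k].mean(0).round(1))
k=cv2.erode(k.astype(np.uint8),np.ones((3,3)))>0
print('head',cv2.minAreaRect(P[k][:,:2].astype(np.float32)))
k=(d>0)&(np.hypot(P[...,0]-511,P[...,1]-360)<60)&(abs(P[...,2]-35)<4); k=cv2.erode(k.astype(np.uint8),np.ones((3,3)))>0
print('block',cv2.minAreaRect(P[k][:,:2].astype(np.float32)),np.median(P[k][:,2]))
# head top outline in image -> plane z=81
E
```

```text
(array([ 86.28, 322.41,  35.44]), array([ -3.21,  30.38, -12.48])) [-0.2 -1.4  0.2]
[35.3 28.7  7.6 69.4  0.  14. ] [506.43899015 358.40913532 135.17060561] [-179.944653     -0.422802   -158.72828569]
867 [512.3 361.2  81.7]
head ((512.7381591796875, 361.428466796875), (21.019187927246094, 19.68404197692871), 20.233840942382812)
block ((513.42724609375, 361.2958068847656), (69.41344451904297, 68.25772094726562), 20.328874588012695) 36.036905936185036
```

View pics/w6.png

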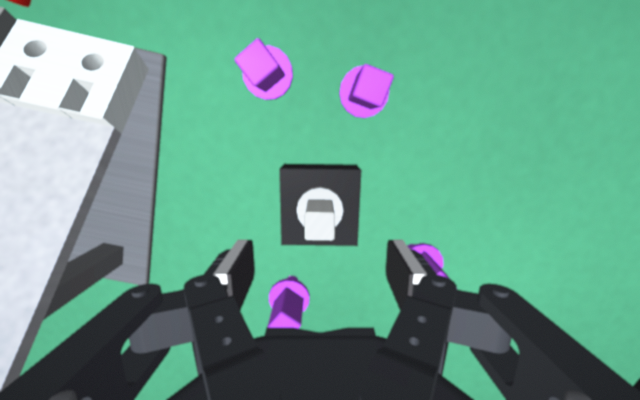

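```bash
python3 -c "
from h import *
plan(down([512.6,361.2,48],200.8),6)"
```

```text
{"slide":[-0.0012, 0.0001, 0.0145],"turn":[-0.0, -0.001, 0.001]}
{"slide":[-0.0013, 0.0001, 0.0145],"turn":[-0.0, -0.001, 0.001]}
{"slide":[-0.0012, 0.0, 0.0146],"turn":[-0.0, -0.001, 0.001]}
{"slide":[-0.0011, 0.0001, 0.0145],"turn":[-0.0, -0.001, 0.001]}
{"slide":[-0.0012, 0.0001, 0.0145],"turn":[-0.0, -0.001, 0.001]}
{"slide":[-0.0012, 0.0001, 0.0145],"turn":[-0.0, -0.001, 0.001]}
```

servo_tool([
  {"slide": [-0.003, 0.0005, 0.014], "turn": [0, -0.004, 0.003], "claw": 0.6},
  {"slide": [-0.003, 0, 0.0145], "turn": [0, -0.004, 0.003], "claw": 0.6},
  {"slide": [-0.001, 0, 0.0145], "turn": [0, 0, 0], "claw": 0.6},
  {"slide": [0, 0, 0.0145], "turn": [0, 0, 0], "claw": 0.6},
  {"slide": [0, 0, 0.0145], "turn": [0, 0, 0], "claw": 0.6},
  {"slide": [0, 0, 0.0135], "turn": [0, 0, 0], "claw": 0.6},
  {"slide": [0, 0, 0], "turn": [0, 0, 0], "claw": 0.6},
  {"slide": [0, 0, 0], "turn": [0, 0, 0], "claw": 0.6},
])

```text
time_s: 11.7
ee_pos: [513.0, 361.3, 52.0]
tool_rot: [-180.0, 0.2, -159.1]
ft_force: [0.4, -0.1, 0.7]
grip_width: 0.799
grasp_force: 0.0
```

```bash
python3 -c "
from h import *
o=observe(); print(o['joints'].round(1),o['ee_pos'],o['tool_rot'])"
```

```text
[35.2 31.9  0.3 58.3 -0.1 14.3] [513.0015528  361.31321126  52.00791029] [-1.79985009e+02  1.60553125e-01 -1.59092182e+02]
```

servo_tool([
  {"slide": [0, 0, 0.004], "turn": [0, 0, 0], "claw": 0.6},
  {"slide": [0, 0, 0], "turn": [0, 0, 0], "claw": -1},
  {"slide": [0, 0, 0], "turn": [0, 0, 0], "claw": -1},
  {"slide": [0, 0, 0], "turn": [0, 0, 0], "claw": -1},
  {"slide": [0, 0, 0], "turn": [0, 0, 0], "claw": -1},
  {"slide": [0, 0, 0], "turn": [0, 0, 0], "claw": -1},
  {"slide": [0, 0, 0], "turn": [0, 0, 0], "claw": -1},
  {"slide": [0, 0, 0], "turn": [0, 0, 0], "claw": -1},
  {"slide": [0, 0, 0], "turn": [0, 0, 0], "claw": -1},
], force=70)

```text
time_s: 12.6
ee_pos: [513.3, 361.9, 47.8]
tool_rot: [-180.0, 0.2, -159.1]
ft_force: [-1.0, -0.0, 6.3]
grip_width: 0.244
grasp_force: 69.3
```

```bash
python3 -c "
from h import *
o=observe(); print(o['ee_pos'],o['tool_rot'],o['ft_force'])"
```

```text
[513.29468572 361.90453807  47.78055876] [-1.79997551e+02  1.73021631e-01 -1.59069016e+02] [-0.99372619 -0.03109802  6.27790765]
```

```bash
python3 -c "
from h import *
R,p=cur(); T=(R,p+[0,0,75]); D=tool_target([-14,60,95]); print(D[1]); plan(D,10,T)"
```

```text
[430.51388151  82.23851687 135.27241336]
{"slide":[0.0177, -0.0232, -0.0013],"turn":[0.006, -0.052, 0.021]}
{"slide":[0.0172, -0.0235, -0.0021],"turn":[0.006, -0.052, 0.021]}
{"slide":[0.0165, -0.0239, -0.0028],"turn":[0.006, -0.052, 0.021]}
{"slide":[0.0158, -0.0243, -0.0035],"turn":[0.006, -0.052, 0.021]}
{"slide":[0.0152, -0.0246, -0.0041],"turn":[0.006, -0.052, 0.021]}
{"slide":[0.0143, -0.0249, -0.0048],"turn":[0.006, -0.052, 0.021]}
{"slide":[0.0136, -0.0253, -0.0054],"turn":[0.006, -0.052, 0.021]}
{"slide":[0.0128, -0.0256, -0.0058],"turn":[0.006, -0.052, 0.021]}
{"slide":[0.0119, -0.0259, -0.0064],"turn":[0.006, -0.052, 0.021]}
{"slide":[0.011, -0.0262, -0.0068],"turn":[0.006, -0.052, 0.021]}
```

servo_tool([
  {"slide": [0, 0, -0.01], "turn": [0, 0, 0], "claw": -1},
  {"slide": [0, 0, -0.02], "turn": [0, 0, 0], "claw": -1},
  {"slide": [0, 0, -0.025], "turn": [0, 0, 0], "claw": -1},
  {"slide": [0, 0, -0.02], "turn": [0, 0, 0], "claw": -1},
  {"slide": [0.018, -0.023, -0.001], "turn": [0.006, -0.052, 0.021], "claw": -1},
  {"slide": [0.017, -0.0235, -0.002], "turn": [0.006, -0.052, 0.021], "claw": -1},
  {"slide": [0.0165, -0.024, -0.003], "turn": [0.006, -0.052, 0.021], "claw": -1},
  {"slide": [0.016, -0.0245, -0.0035], "turn": [0.006, -0.052, 0.021], "claw": -1},
  {"slide": [0.015, -0.0245, -0.004], "turn": [0.006, -0.052, 0.021], "claw": -1},
  {"slide": [0.0145, -0.025, -0.005], "turn": [0.006, -0.052, 0.021], "claw": -1},
  {"slide": [0.0135, -0.025, -0.0055], "turn": [0.006, -0.052, 0.021], "claw": -1},
])

```text
time_s: 13.7
ee_pos: [453.9, 164.9, 131.6]
tool_rot: [-179.1, 21.2, -167.5]
ft_force: [1.3, -0.8, -0.4]
grip_width: 0.248
grasp_force: 68.7
```

servo_tool([
  {"slide": [0.013, -0.0255, -0.006], "turn": [0.006, -0.052, 0.021], "claw": -1},
  {"slide": [0.012, -0.026, -0.0065], "turn": [0.006, -0.052, 0.021], "claw": -1},
  {"slide": [0.011, -0.026, -0.007], "turn": [0.006, -0.052, 0.021], "claw": -1},
  {"slide": [0, 0, 0], "turn": [0, 0, 0], "claw": -1},
  {"slide": [0, 0, 0], "turn": [0, 0, 0], "claw": -1},
])

```text
time_s: 14.2
ee_pos: [429.1, 81.6, 135.9]
tool_rot: [-179.8, 30.1, -171.4]
ft_force: [0.3, 0.4, -1.9]
grip_width: 0.25
grasp_force: 69.1
```

```bash
python3 look.py w7;  python3 - <<'E'
from h import *
p,d,c=load('w7.npz'); P=cloud(c,d); Rr,O=railpose(); q=(P-O)@Rr
print(observe()['joints'].round(1)); plan(tool_target([-14,60,95]),2)
hsv=cv2.cvtColor(p,cv2.COLOR_BGR2HSV)
m=(d>0)&(abs(q[...,0]+14)<40)&(abs(q[...,1]-60)<40)
for z0,z1 in((50,80),(80,90),(90,100),(100,110),(110,140)):
    k=m&(q[...,2]>z0)&(q[...,2]<z1)&(hsv[...,1]<60)&(hsv[...,2]>120)
    if k.sum()>10: print(z0,k.sum(),np.percentile(q[k],[2,50,98],axis=0).round(1).tolist())
E
```

```text
(array([-15.02,  59.62,  96.26]), array([ 0.21, -0.1 , -0.01])) [ 0.3  0.4 -1.9]
[ 12.3 -17.7 -53.6  24.1  -2.1   3.2]
{"slide":[-0.0002, -0.0001, 0.0006],"turn":[-0.002, 0.001, 0.001]}
{"slide":[-0.0001, -0.0, 0.0005],"turn":[-0.002, 0.001, 0.001]}
80 544 [[-33.8, 42.5, 85.8], [-27.7, 61.2, 89.5], [-20.6, 77.2, 90.0]]
90 459 [[-33.7, 43.1, 90.0], [-27.4, 58.5, 90.4], [-21.0, 75.7, 96.5]]
100 28 [[-25.1, 36.8, 100.1], [-24.5, 47.0, 103.0], [-20.6, 77.1, 109.0]]
110 2347 [[-25.1, 45.5, 128.5], [-16.1, 59.8, 130.0], [-4.1, 72.6, 134.7]]
```

View pics/w7.png

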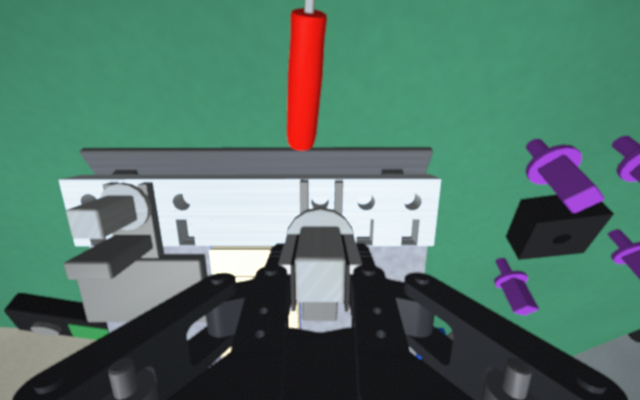

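```bash
python3 - <<'E'
from h import *
from scipy.optimize import least_squares
p,d,c=load('w7.npz'); Rr,O=railpose(); F=f(c)
g=cv2.cvtColor(p,cv2.COLOR_BGR2GRAY)
u0,v0=proj(c,O+Rr@np.array([-14,60,89])); print(u0,v0)
Rc=np.array(c['R']);C=-Rc.T@np.array(c['t'])
def onz(uv,z):
    uv=np.atleast_2d(uv).astype(float); r=np.c_[(uv[:,0]-c['cx'])/F,(uv[:,1]-c['cy'])/F,np.ones(len(uv))]@Rc
    Cr=(C-O)@Rr; rr=r@Rr; return Cr+rr*((z-Cr[2])/rr[:,2])[:,None]
# sample radial profiles in plane z on near arc, gradient peak
for z in(88.5,89,89.5):
    pts=[]
    for th in np.radians(np.arange(105,256,3)):
        rs=np.arange(16,25,.2); uv=np.array([proj(c,O+Rr@np.array([-14+r*np.cos(th),60+r*np.sin(th),z])) for r in rs],np.float32)
        pr=cv2.remap(g,uv[:,:1].copy(),uv[:,1:].copy(),cv2.INTER_CUBIC).ravel().astype(float)
        k=np.abs(np.gradient(cv2.GaussianBlur(pr[None],(9,1),2)[0]))[3:-3].argmax()+3
        pts.append((-14+rs[k]*np.cos(th),60+rs[k]*np.sin(th)))
    pts=np.array(pts)
    s=least_squares(lambda a:np.hypot(pts[:,0]-a[0],pts[:,1]-a[1])-20,[-14,60],loss='soft_l1',f_scale=.3)
    print(z,s.x.round(2),np.abs(s.fun).mean().round(2))
src=np.array([proj(c,O+Rr@np.array([x,y,0])) for x,y in((-40,170),(-40,30),(30,30),(30,170))],np.float32)
w=cv2.warpPerspective(p,cv2.getPerspectiveTransform(src,np.array([(0,0),(700,0),(700,350),(0,350)],np.float32)),(700,350),flags=cv2.INTER_CUBIC)
gw=cv2.cvtColor(w,cv2.COLOR_BGR2GRAY).astype(float)
E=lambda pr:np.abs(np.gradient(cv2.GaussianBlur(pr[None],(9,1),2)[0])).argmax()
print('end y',np.median([170-E(gw[r,0:80])/5 for r in range(80,300,10)]),'front x',np.median([E(gw[0:70,k])/5-40 for k in list(range(200,400,10))]))
print(inrail())
E
```

```text
319.7275692208918 243.5051244120246
88.5 [-15.06  59.92] 0.64
89 [-15.21  59.94] 0.65
89.5 [-15.42  59.93] 0.61
end y 162.4 front x -34.0
(array([-14.31,  60.15,  96.11]), array([ 0.18, -0.1 , -0.06]))
```

servo_tool([
  {"slide": [-0.0003, 0, 0.01], "turn": [-0.003, 0.002, 0.001], "claw": -1},
  {"slide": [0, 0, 0.015], "turn": [0, 0, 0], "claw": -1},
  {"slide": [0, 0, 0.015], "turn": [0, 0, 0], "claw": -1},
  {"slide": [0, 0, 0.009], "turn": [0, 0, 0], "claw": -1},
  {"slide": [0, 0, 0], "turn": [0, 0, 0], "claw": -1},
  {"slide": [0, 0, 0], "turn": [0, 0, 0], "claw": -1},
  {"slide": [0, 0, 0], "turn": [0, 0, 0], "claw": -1},
])

```text
time_s: 14.95
ee_pos: [454.1, 86.2, 93.6]
tool_rot: [-180.0, 30.0, -171.4]
ft_force: [-0.1, 0.1, -0.8]
grip_width: 0.246
grasp_force: 69.0
```

```bash
cat > st.py <<'E'
from h import *
print(inrail(), observe()['ft_force']@railpose()[0])
E
python3 st.py
```

```text
(array([-14.14,  60.39,  47.01]), array([-0.01,  0.03, -0.05])) [-0.5073153   0.14879309 -0.66801819]
```

servo_tool([
  {"slide": [0, -0.0003, 0.003], "turn": [0, 0, 0], "claw": -1},
  {"slide": [0, 0, 0.002], "turn": [0, 0, 0], "claw": -1},
  {"slide": [0, 0, 0.0015], "turn": [0, 0, 0], "claw": -1},
  {"slide": [0, 0, 0.0015], "turn": [0, 0, 0], "claw": -1},
  {"slide": [0, 0, 0], "turn": [0, 0, 0], "claw": -1},
])

```text
time_s: 15.45
ee_pos: [457.9, 86.0, 86.1]
tool_rot: [-180.0, 30.0, -171.4]
ft_force: [0.8, -0.6, -2.8]
grip_width: 0.249
grasp_force: 69.0
```

```bash
python3 st.py
```

```text
(array([-14.65,  59.69,  38.59]), array([ 0.02,  0.05, -0.02])) [-0.76024307 -0.70562661 -2.76881924]
```

servo_tool([
  {"slide": [-0.0003, 0.0002, 0.0015], "turn": [0, 0, 0], "claw": -1},
  {"slide": [0, 0, 0.0015], "turn": [0, 0, 0], "claw": -1},
  {"slide": [0, 0, 0.001], "turn": [0, 0, 0], "claw": -1},
  {"slide": [0, 0, 0], "turn": [0, 0, 0], "claw": -1},
  {"slide": [0, 0, 0], "turn": [0, 0, 0], "claw": -1},
])

```text
time_s: 15.95
ee_pos: [460.0, 86.6, 82.8]
tool_rot: [-180.0, 30.0, -171.4]
ft_force: [1.5, -1.1, -2.0]
grip_width: 0.245
grasp_force: 68.9
```

```bash
python3 st.py
```

```text
(array([-14.41,  59.91,  34.69]), array([ 0.02,  0.05, -0.02])) [ 0.14834689 -1.34600831 -2.42638088]
```

servo_tool([
  {"slide": [0, 0, 0.003], "turn": [0, 0, 0], "claw": -1},
  {"slide": [0, 0, 0.003], "turn": [0, 0, 0], "claw": -1},
  {"slide": [0, 0, 0.003], "turn": [0, 0, 0], "claw": -1},
  {"slide": [0, 0, 0.002], "turn": [0, 0, 0], "claw": -1},
  {"slide": [0, 0, 0.001], "turn": [0, 0, 0], "claw": -1},
  {"slide": [0, 0, 0], "turn": [0, 0, 0], "claw": -1},
])

```text
time_s: 16.55
ee_pos: [465.7, 87.4, 72.8]
tool_rot: [-180.0, 30.0, -171.4]
ft_force: [-22.8, -5.3, 28.0]
grip_width: 0.248
grasp_force: 74.8
```

```bash
python3 st.py
```

```text
(array([-14.4 ,  59.89,  23.12]), array([ 0.02,  0.03, -0.02])) [-6.17775162 -1.7945491  35.92963279]
```

servo_tool([
  {"slide": [0, 0, 0], "turn": [0, 0, 0], "claw": 0.2},
  {"slide": [0, 0, 0], "turn": [0, 0, 0], "claw": 0.2},
  {"slide": [0, 0, 0], "turn": [0, 0, 0], "claw": 0.2},
  {"slide": [0, 0, 0], "turn": [0, 0, 0], "claw": 0.2},
  {"slide": [0, 0, 0], "turn": [0, 0, 0], "claw": 0.2},
  {"slide": [0, 0, -0.01], "turn": [0, 0, 0], "claw": 0.2},
  {"slide": [0, 0, -0.02], "turn": [0, 0, 0], "claw": 0.2},
  {"slide": [0, 0, -0.03], "turn": [0, 0, 0], "claw": 0.2},
  {"slide": [0, 0, -0.04], "turn": [0, 0, 0], "claw": 0.2},
  {"slide": [0, 0, 0], "turn": [0, 0, 0], "claw": 0.2},
  {"slide": [0, 0, 0], "turn": [0, 0, 0], "claw": 0.2},
])

```text
time_s: 17.65
ee_pos: [417.1, 80.3, 160.1]
tool_rot: [-180.0, 30.1, -171.4]
ft_force: [0.3, -0.1, 0.2]
grip_width: 0.603
grasp_force: 0.0
```

```bash
python3 look.py w8; python3 - <<'E'
from h import *
p,d,c=load('w8.npz'); P=cloud(c,d); Rr,O=railpose(); q=(P-O)@Rr; g=cv2.cvtColor(p,cv2.COLOR_BGR2GRAY)
m=(d>0)&(abs(q[...,1]-60)<25)
for n,k in(('head top',m&(abs(q[...,0]+14)<13)&(q[...,2]>48)&(q[...,2]<65)),('flange top',m&(q[...,0]<-27)&(q[...,0]>-32)&(abs(q[...,1]-60)<8)&(q[...,2]>8)),('tab top',m&(q[...,2]>58)&(q[...,2]<68)&(q[...,0]>11)),('bar',m&(abs(q[...,0]-80)<12)&(abs(q[...,1]-60)<12))):
    print(n,k.sum(),np.percentile(q[k],[3,50,97],axis=0).round(1).tolist() if k.any() else '')
E
```

```text
(array([-13.36,  60.04, 123.27]), array([-0.  , -0.1 , -0.02])) [ 0.3 -0.1  0.2]
head top 832 [[-25.3, 49.7, 50.6], [-16.0, 59.9, 56.9], [-4.9, 70.0, 58.3]]
flange top 202 [[-32.0, 52.1, 15.8], [-31.1, 57.2, 120.2], [-27.2, 67.9, 226.1]]
tab top 608 [[11.3, 45.2, 61.6], [16.7, 59.9, 62.9], [22.8, 74.7, 64.0]]
bar 518 [[68.7, 49.0, 14.0], [79.7, 59.8, 15.1], [91.3, 71.7, 16.4]]
```

View pics/w8.png

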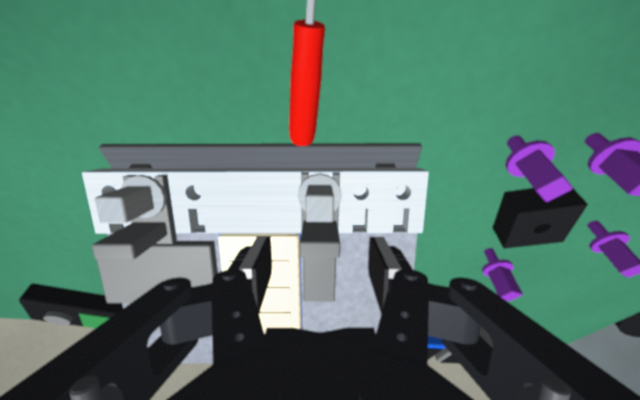

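The pin stands in the fork at (320,195). Its head top reads z ≈ 57 against 56 nominal, with a depth bias of about +1, so it is home. The stop is square with its tab top at 62, and the gripper is clear.

```bash
python3 -c "
from cell import job_done
print(job_done())"
```

```text
the job is handed in; nothing more can be done
None
```

The narrow stop sits square and fully down in the next notch towards the cover (y = +60), and the pin is pressed home through its fork. By my last camera measurement, both are within about 1 mm of where they should be. I handed the job in at about 18 s with the gripper clear; it returned no verdict.

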